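# Turn the sample leaf over its spine

### The arm

A 6-joint arm with a two-finger parallel gripper is mounted at the origin on the work surface. World frame = base frame: x ahead of the robot, y to its left, z up, the work surface at z = 0. Lengths are in m, angles in degrees, forces in N, time in s.
With the tool pointing down it reaches from about 0.325 to 0.85 m from the base axis. Payload 15.5 kg.
Tool frame: the origin (TCP) lies midway between the tips of the shut fingers; the grasp point (between the pads) lies 19 mm behind it; y points along the fingers, x is the direction in which the jaws open and shut, and the axes are right-handed (so a half turn about y gives the same grasp; the last joint's range is limited). The gripper opens to 91 mm and grips with 3 to 60 N. Pads are 32 mm wide; open, the fingers measure 118 mm over their backs; the gripper's body (76 mm by 178 mm) begins 60 mm behind the grasp point.
Start: joints at [-77.206, 28.281, 77.091, -0, 74.628, -5.472], TCP at [0.196, -0.594, 0.214] pointing down, gripper open.
Joint ranges: [-166.48, 166.48], [-47.26, 123.95], [12.59, 153.08], [-70.14, 250.14], [6.76, 159.57], [-176.63, 176.63]. Speed limits (degrees/s): [108.29, 108.29, 147.25, 172.46, 172.46, 172.46].

### API

Orientations are given as a 3x3 rotation matrix whose columns are the frame's x, y, z axes.
In Python, from bench import ctrl gives the robot as it stands. The module is installed in compiled form; this text tells all that it offers. Calls block until the motion is done:
- ctrl.goto(position, orientation): joint-space move of the TCP to a pose.
- ctrl.move_l(position, vel=0.15, ori=None, contact_N=None): straight line of the TCP; ori=None keeps the orientation; vel is the mean speed in m/s. With contact_N (N) it stops when the force on the tool has changed by that much, and returns True; else False.
- ctrl.movej(angles): joint-space move.
- ctrl.command_gripper(opening): opening from 0.0 (shut) to 1.0 (fully open); the grip force is fixed at half the most; returns when the fingers have stopped.
- ctrl.sleep(seconds).
- ctrl.ik(position, orientation): joint angles nearest the present ones, or None.
- ctrl.read_camera(name): name is "scene" or "top"; returns the picture (400x640x3 uint8, blue, green, red); there is no depth.
- ctrl.camera_params(name): a dict with "fx", "fy", "cx", "cy" (pixels), "pose" (4x4, takes a point from camera to world coordinates). Camera axes: x right, y up, looking along -z (the intrinsics and any distortion apply to the point x, -y, -z); pixel columns grow to the right and rows downward; lengths in m; the calibration is good to about 2 mm. A picture is of the moment at which its call begins. camera_params takes no time and is no camera call.
A pose or a line that the arm cannot do raises ctrl.MotionError and nothing moves.
- ctrl.sign_off(): hands the job in, once; it reports no verdict.
Readings, each from a call of its own:
- ctrl.current_t(): time.
- ctrl.current_q(): joint angles.
- ctrl.current_dq(): joint speeds.
- ctrl.current_effort(): joint torques, N m.
- ctrl.current_tool_pos(): TCP position.
- ctrl.current_eef_rot(): TCP orientation.
- ctrl.current_contact_force(): force on the tool from outside, world axes, zero at the start.
- ctrl.current_wrist_torque(): the same for the moment, N m.
- ctrl.current_grip_width(): opening from 0.0 (shut) to 1.0 (fully open).
Only numpy, scipy, OpenCV 4.12 (cv2) and the standard library are available. Lean on these libraries where they do the work, as an engineer would, in place of code of your own. Each camera call takes 0.05 s, during which the arm holds its last target. There are 200 camera calls.

### The job

On the drawing-office table lies an open book of material samples whose one stiff leaf has been left part-way up, oak face upwards. Push that leaf with the fingertips over the spine, without flicking it, and press it down until it lies flat on the other half with its blue face up, then take the hand away. Do not pinch the leaf between the fingers, do not lift, tip or drag the book, and leave everything else on the table where it is.

Things in the scene. Friction and masses are not known exactly. Their poses are not given: they have to be found in the camera images.
- book: Open sample book, 170 (x) by 270 (y) mm, loose, about 2.6 kg. Origin: centre of its underside, on the table. x runs along the spine, y from the spine towards the half over which the leaf starts (the robot's left), z up. Each half carries a stack of boards 150 mm long (x), 14 to 125 mm from the spine, top 30 mm above the table. Rings along the spine reach 43 mm above the table.
- spine (a point): Middle of the leaf's hinge line, above the book's centre, 36 mm above the table; axes as the book's.
- leaf (a joint): Angle of the leaf about the spine (rad): 0 = flat over the +y half, 1.57 = upright, 3.14 = flat over the -y half (limits 0 and 3.14). It starts at 0.3 to 0.75. The hinge is stiff with friction: the leaf stays at any angle where it is left; pushing it near its edge takes about 1 to 3 N.
- leaf_edge (a point): Middle of the leaf's free edge, half-way through its thickness. The leaf is a stiff panel 140 mm along the spine, reaching 145 mm from the hinge line, 8 mm thick (4 mm grey core, 2 mm facing each side, both inset about 3 mm at the edges), its mid-plane through the hinge line. Axes: x along the spine, y from the spine out to the free edge, z out of the oak face.
- leaf_oak: The oak-brown facing, on the leaf's upper side at the start. Origin on the hinge line, axes as leaf_edge's.
- leaf_blue: The blue facing, on the leaf's under side at the start, seen from above once the leaf is turned. Origin on the hinge line, axes as leaf_edge's.
- block: Bystander: dark wood sample block 40 x 60 x 25 mm, near the robot's side of the book. Origin at its underside's centre (so with all bystanders).
- tape: Bystander: yellow roll of tape, 64 mm across, 22 mm high, just beyond the book.
- stapler: Bystander: red and black stapler, 34 x 130 mm, 50 mm high, just beyond the book.
- jar: Bystander: amber glass jar, 52 mm across, 70 mm high, beyond the book's -y edge.
- pencils: Bystander: green pot with four pencils, 76 mm across, 165 mm high, far right.
- ruler: Bystander: aluminium scale rule 160 x 28 mm, 11 mm high, on the right.
- tiles: Bystander: three sample tiles in a stack, 100 x 100 x 27 mm, far left.

How it is judged (in metres and radians):
At the end, for the whole second after the job is handed in: The leaf lies flat over the -y half, blue face up (joint above 3.04 rad, about 6 degrees of level) and still; the book lies flat on the table within 15 mm of where it started; every bystander is upright and within 30 mm of where it started (value of joint leaf above 3.04 rad and velocity of joint leaf between -0.05 and 0.05 rad/s and distance of book from where it was at the start of the episode below 0.015 m and height (world z) of book below 0.006 m and angle between book's own z axis and vertical below 0.05 rad and linear speed of book below 0.01 m/s and distance of each of block, tape, stapler, jar, pencils, ruler, tiles from where it was at the start of the episode below 0.03 m and angle between each of block, tape, stapler, jar, pencils, ruler, tiles's own z axis and vertical below 0.2 rad); the robot touches nothing.
It fails at once if the leaf is pinched: the fingers press on its oak and blue faces at the same time (contact force between the fingers and leaf_oak above 0.7 N and contact force between the fingers and leaf_blue above 0.7 N).
It fails at once if the book is lifted, tipped or dragged (10 mm up, 0.1 rad, 15 mm along) (height (world z) of book above 0.01 m or angle between book's own z axis and vertical above 0.1 rad or distance of book from where it was at the start of the episode above 0.015 m).
It fails at once if the leaf is flicked or slammed (faster than 7 rad/s) (velocity of joint leaf above 7 rad/s or velocity of joint leaf below -7 rad/s).
It fails at once if a bystander is shifted by more than 30 mm, lifted or knocked over (distance of any of block, tape, stapler, jar, pencils, ruler, tiles from where it was at the start of the episode above 0.03 m or height (world z) of any of block, tape, stapler, jar, pencils, ruler, tiles above 0.012 m or angle between any of block, tape, stapler, jar, pencils, ruler, tiles's own z axis and vertical above 0.3 rad).
It also fails if it takes over 45 s, if anything falls off the work surface, if the arm or the gripper's body presses on something with over 40 N, if the wrist force passes 120 N, or if a joint passes its speed limit or range.

## Working session

There is one attempt and no reset: what is moved stays moved. The work goes in short steps, each a Python script; the robot and the scene stay as the last script left them, time stands still between calls to the robot, and variables do not carry over. Pictures are saved under pics/ and viewed, about 8 in all and at most 12, crops included, and the job is handed in when it is done.

```bash
mkdir -p pics
python3 - <<'E'
from bench import ctrl
import cv2,numpy as np
np.set_printoptions(precision=4,suppress=True)
for n in("scene","top"):
    cv2.imwrite(f"pics/{n}0.png",ctrl.read_camera(n)); print(n,ctrl.camera_params(n))
print(ctrl.current_eef_rot(),ctrl.current_tool_pos(),ctrl.current_t())
E
```

```text
scene {'fx': 393.19976119276123, 'fy': 393.19976119276123, 'cx': 321.542082332821, 'cy': 203.72534972513134, 'pose': array([[-0.4604, -0.4733,  0.751 ,  1.314 ],
       [ 0.8877, -0.2466,  0.3888,  0.3131],
       [ 0.0012,  0.8457,  0.5337,  0.5836],
       [ 0.    ,  0.    ,  0.    ,  1.    ]])}
top {'fx': 377.55364476012176, 'fy': 377.55364476012176, 'cx': 324.1804641151222, 'cy': 199.6515867118749, 'pose': array([[-0.0035,  0.9983, -0.0589,  0.5298],
       [-0.9999, -0.0029,  0.0115, -0.0362],
       [ 0.0113,  0.0589,  0.9982,  0.9933],
       [ 0.    ,  0.    ,  0.    ,  1.    ]])}
[[ 0.3134 -0.0002  0.9496]
 [-0.9496  0.0011  0.3134]
 [-0.0011 -1.      0.0001]] [ 0.1958 -0.5932  0.2134] 0.1
```

View pics/scene0.png

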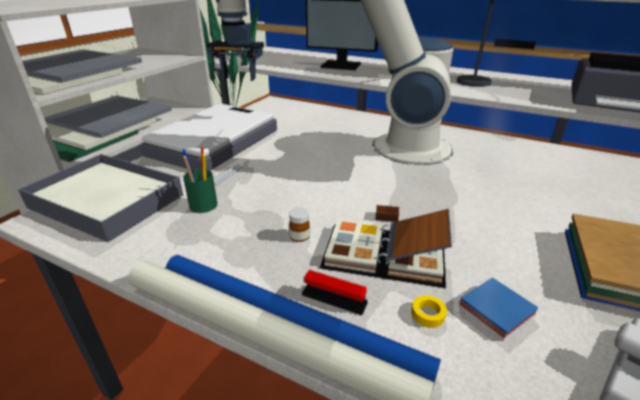

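View pics/top0.png

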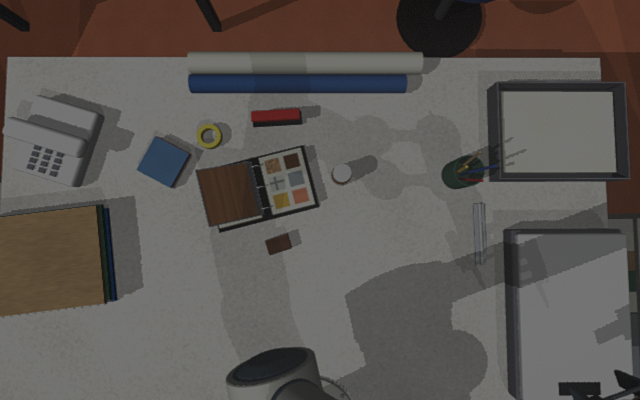

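The top view shows the book near (258,188) with the oak leaf at (197–262, 160–225). The scene view shows the leaf at (390–452, 210–260). Next I'll mask the oak and enlarge both views.

Run:
```python
import cv2,numpy as np
out=[]
for n,(x0,y0,x1,y1),hole in(("top",(185,135,335,255),0),("scene",(310,195,460,295),0)):
    im=cv2.imread(f"pics/{n}0.png"); hsv=cv2.cvtColor(im,cv2.COLOR_BGR2HSV)
    c=im[y0:y1,x0:x1]; h=hsv[y0:y1,x0:x1]
    m=cv2.inRange(h,(4,90,40),(16,255,160))
    m=cv2.morphologyEx(m,cv2.MORPH_OPEN,np.ones((3,3)))
    cs,_=cv2.findContours(m,cv2.RETR_EXTERNAL,cv2.CHAIN_APPROX_NONE)
    k=max(cs,key=cv2.contourArea); hull=cv2.convexHull(k)
    q=cv2.approxPolyN(hull,4).reshape(-1,2) if hasattr(cv2,'approxPolyN') else 0
    print(n,cv2.contourArea(k),(q+[x0,y0]).tolist())
    b=cv2.resize(c,None,fx=4,fy=4,interpolation=cv2.INTER_CUBIC)
    b=cv2.convertScaleAbs(b,alpha=1.6 if n=="top" else 1.1)
    cv2.polylines(b,[(k*4+2).astype(np.int32)],True,(0,255,0),1)
    for p in q: cv2.circle(b,tuple(int(v)*4+2 for v in p),3,(255,0,255),-1)
    cv2.imwrite(f"pics/{n}0c.png",b)
```

```text
top 2528.5 [[258, 214], [210, 225], [197, 171], [245, 163]]
scene 2108.0 [[447, 210], [450, 245], [392, 257], [371, 205]]
```

View pics/top0c.png

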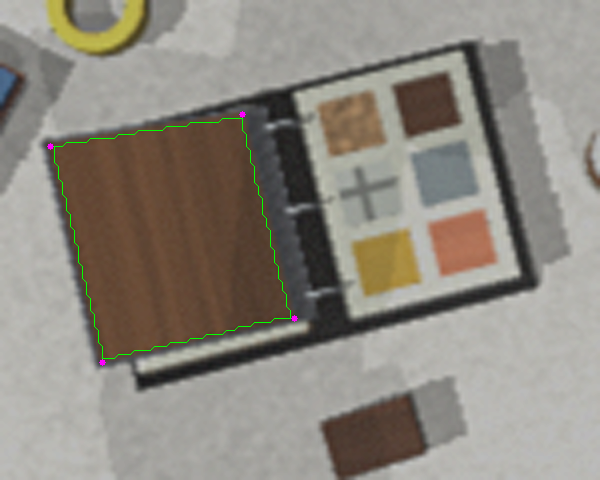

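View pics/scene0c.png

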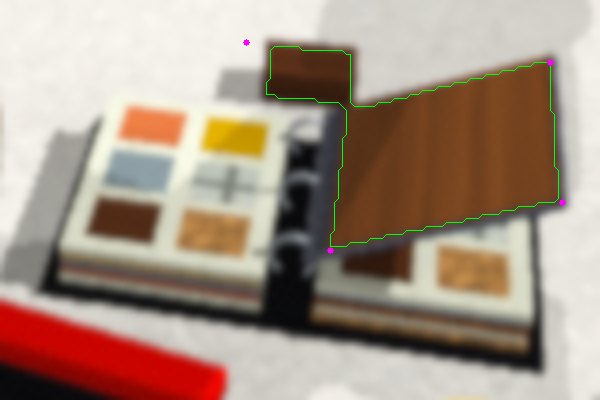

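The oak outline is clean in the top view. In the scene view three of its corners are clean, and the fourth, at about (396,221), is read by eye. The white board corners of the -y half are also visible in the top crop at (292,92), (468,52), (522,275) and (350,320). I'll triangulate from these.

```bash
cat > geo.py <<'E'
import numpy as np
from bench import ctrl
P={n:ctrl.camera_params(n) for n in("scene","top")}
def ray(n,p):
    c=P[n];R=c["pose"][:3,:3]
    d=R@np.array([(p[0]-c["cx"])/c["fx"],-(p[1]-c["cy"])/c["fy"],-1.]);return c["pose"][:3,3],d/np.linalg.norm(d)
def plane(n,p,z):
    o,d=ray(n,p);return o+d*(z-o[2])/d[2]
def tri(pt,ps):
    (o,d),(q,e)=ray("top",pt),ray("scene",ps)
    s=np.linalg.lstsq(np.c_[d,-e],q-o,rcond=None)[0];a,b=o+d*s[0],q+e*s[1]
    return (a+b)/2,np.linalg.norm(a-b)
E
python3 - <<'E'
from geo import *
np.set_printoptions(precision=4,suppress=True)
T=[tri(a,b) for a,b in(((197.5,171),(450,245.3)),((210.2,225.3),(447.5,209.8)),((245.3,163.2),(392.3,257.2)),((258.5,214.5),(395.5,221)))]
for t in T:print(*t)
fe=(T[0][0]+T[1][0])/2;hi=(T[2][0]+T[3][0])/2;ax=T[0][0]-T[1][0]+T[2][0]-T[3][0]
print("edge",fe,"in",hi,"len",np.linalg.norm(fe-hi),"spine yaw",np.degrees(np.arctan2(ax[1],ax[0])))
v=fe-hi;print("angle",np.arctan2(v[2],np.hypot(*v[:2])))
W=[plane("top",(185+a/4,135+b/4),.030) for a,b in((292,92),(468,52),(522,275),(350,320))]
print("boards",*W)
x=(W[0]-W[3]+W[1]-W[2]);x/=np.linalg.norm(x);y=(W[0]-W[1]+W[3]-W[2]);y/=np.linalg.norm(y)
c=sum(W)/4; sp=c+y*.0695
print("yaw",np.degrees(np.arctan2(x[1],x[0])),np.degrees(np.arctan2(-y[0],y[1])),"len",np.linalg.norm(W[0]-W[3]),np.linalg.norm(W[0]-W[1]),"spine",sp)
E
```

```text
[0.6513 0.2554 0.0983] 0.0022693058065522977
[0.5226 0.2231 0.098 ] 0.0013101649243220251
[0.678  0.1514 0.0475] 0.0003155521528065846
[0.549  0.1162 0.0494] 0.0013646774405551365
edge [0.587  0.2393 0.0982] in [0.6135 0.1338 0.0485] len 0.11962990207933766 spine yaw 14.66733149817243
angle 0.4287728122506996
boards [0.6942 0.1223 0.03  ] [0.72   0.0093 0.03  ] [ 0.5761 -0.0251  0.03  ] [0.5478 0.0844 0.03  ]
yaw 13.985640453052392 13.677560554146345 len 0.15120263890887828 0.11582090054754397 spine [0.6181 0.1153 0.03  ]
```

Two independent measurements agree: spine at about (0.618, 0.115), yaw about 14°, leaf at about 0.43 rad. Shut, tilted fingers will go under the free edge, sweep an arc on the blue face while turning to vertical, and then press down. First I'll check that this is feasible.

```bash
cat > plan.py <<'E'
from geo import *
psi=np.radians(14.1);H=np.array([.6181,.1153,.036])
ex=np.array([np.cos(psi),np.sin(psi),0]);ey=np.array([-np.sin(psi),np.cos(psi),0]);ez=np.array([0,0,1.])
vec=lambda a:np.cos(a)*ey+np.sin(a)*ez
SG=1
def ori(phi):
    y=-vec(phi);x=SG*ex;return np.c_[x,y,np.cross(x,y)]
TH0=np.radians(24.5);PH0=np.radians(37)
def pose(th,r=.118,gap=0.):
    """TCP with the shut fingertips on the blue face at leaf angle th"""
    phi=np.interp(th,[TH0,np.radians(170)],[PH0,np.pi/2])
    n=-vec(th+np.pi/2)
    off=.004+.016*abs(np.cos(th-phi))+max(0,(.145-r)*np.tan(phi-th))+gap
    return H+r*vec(th)+n*off,phi
p0,_=pose(TH0,gap=.010)                 # below the leaf
pre=p0+.11*vec(PH0)                     # backed out along the fingers
hi=pre+np.array([0,0,.20])
E
python3 - <<'E'
import plan as g, numpy as np
from bench import ctrl
np.set_printoptions(precision=3,suppress=True)
print(ctrl.current_q())
for g.SG in(1,-1):
    for nm,p in(("hi",g.hi),("pre",g.pre),("p0",g.p0)):print(g.SG,nm,p,ctrl.ik(p,g.ori(g.PH0)))
    for t in range(25,181,31):
        p,f=g.pose(np.radians(t));print(t,p,np.degrees(f),ctrl.ik(p,g.ori(f)))
E
```

```text
[-77.207  28.313  77.124  -0.     74.627  -5.473]
1 hi [0.567 0.319 0.319] [ 45.5    42.69   54.378 -46.432 109.809  25.797]
1 pre [0.567 0.319 0.119] [ 45.5    53.775  62.978 -43.248  95.776  39.997]
1 p0 [0.588 0.234 0.053] [ 39.576  55.6    72.259 -46.425  84.368  44.258]
25 [0.589 0.229 0.063] 37.18213058419244 [ 39.21   54.585  72.665 -46.454  84.452  43.6  ]
56 [0.598 0.195 0.123] 48.47422680412371 [ 32.971  44.024  76.964 -39.827  78.368  34.085]
87 [0.612 0.139 0.153] 59.76632302405498 [ 23.403  36.567  80.193 -31.588  71.559  21.743]
118 [0.628 0.074 0.147] 71.05841924398625 [ 11.714  33.608  82.082 -20.964  65.026   6.666]
149 [0.641 0.022 0.106] 82.35051546391753 [ 0.754 35.705 82.598 -8.584 60.201 -9.172]
180 [0.647 0.001 0.04 ] 90.0 [ -5.211  41.114  83.085  -0.     55.801 -19.311]
-1 hi [0.567 0.319 0.319] [  45.5     42.69    54.378  -46.432  109.809 -154.203]
-1 pre [0.567 0.319 0.119] [  45.5     53.775   62.978  -43.248   95.776 -140.003]
-1 p0 [0.588 0.234 0.053] [  39.576   55.6     72.259  -46.425   84.368 -135.742]
25 [0.589 0.229 0.063] 37.18213058419244 [  39.21    54.585   72.665  -46.454   84.452 -136.4  ]
56 [0.598 0.195 0.123] 48.47422680412371 [  32.971   44.024   76.964  -39.827   78.368 -145.915]
87 [0.612 0.139 0.153] 59.76632302405498 [  23.403   36.567   80.193  -31.588   71.559 -158.257]
118 [0.628 0.074 0.147] 71.05841924398625 [  11.714   33.608   82.082  -20.964   65.026 -173.334]
149 [0.641 0.022 0.106] 82.35051546391753 [  0.754  35.705  82.598  -8.584  60.201 170.828]
180 [0.647 0.001 0.04 ] 90.0 [ -5.211  41.114  83.085  -0.     55.801 160.689]
```

All waypoints are reachable with smooth joints. I'll raise first to clear the pencils, then insert under the leaf and look.

Run:
```python
from plan import *
import cv2
ctrl.command_gripper(0.0)
p=ctrl.current_tool_pos();ctrl.move_l([p[0],p[1],.34],vel=.25)
ctrl.goto(hi,ori(PH0));ctrl.move_l(pre,vel=.2)
print(ctrl.current_t(),ctrl.current_tool_pos()-pre)
f0=ctrl.current_contact_force()
hit=ctrl.move_l(p0,vel=.06,contact_N=3)
print(hit,ctrl.current_tool_pos()-p0,f0,ctrl.current_contact_force(),ctrl.current_t())
a=ctrl.read_camera("scene")[170:300,300:500];b=ctrl.read_camera("top")[120:250,150:350]
cv2.imwrite("pics/ins.png",np.vstack([cv2.resize(i,(400*2//2*1,260)) for i in(a,b)]))
```

```text
6.75 [0.00048875 0.00040566 0.00129834]
False [2.19528195e-05 2.66482506e-04 1.24275064e-04] [-0.16234897  1.03322318  0.45436908] [ 0.15843107 -0.41005498 -0.0897752 ] 8.7333
```

View pics/ins.png

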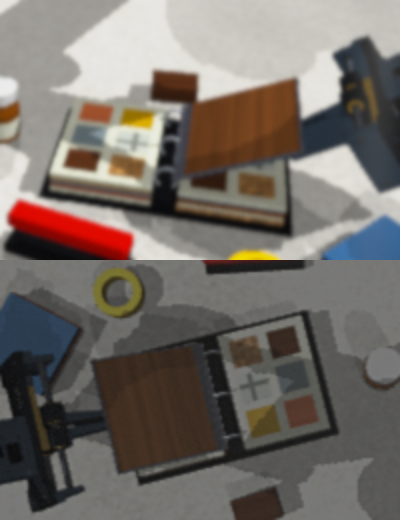

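The fingers are under the middle of the leaf (finger at about (310,130) in the scene crop) and nothing has been touched. Next is the sweep.

Run:
```python
from plan import *
import cv2
np.set_printoptions(precision=1,suppress=True)
for t in range(26,165,8):
    p,f=pose(np.radians(t));hit=ctrl.move_l(p,vel=.07,ori=ori(f),contact_N=15)
    print(t,hit,ctrl.current_contact_force(),round(ctrl.current_t(),1))
    if hit: break
a=ctrl.read_camera("scene")[150:300,290:490];b=ctrl.read_camera("top")[120:250,170:370]
cv2.imwrite("pics/sw.png",np.vstack([cv2.resize(a,(600,300)),cv2.resize(b,(600,300))]))
```

```text
26 False [ 0.3  0.1 -0.3] 9.2
34 False [ 0.7 -0.7 -0.9] 9.6
42 False [ 0.4 -0.5  0.2] 10.0
50 False [ 0.3 -0.2 -0.4] 10.4
58 False [-0.4 -0.   0. ] 10.8
66 False [ 0.4  0.4 -1. ] 11.2
74 False [-0.   0.6  0.1] 11.6
82 False [-0.5  0.2 -0.2] 12.0
90 False [-0.8  0.4  1.4] 12.4
98 False [-0.4  0.3 -0.8] 12.8
106 False [-0.4 -0.2 -0.3] 13.2
114 False [-0.5  0.  -1.1] 13.6
122 False [0.6 0.7 0. ] 14.0
130 False [-0.4  0.3 -0.3] 14.4
138 False [0.1 0.  0.7] 14.8
146 False [ 0.3 -0.5 -1.1] 15.2
154 False [-0.  -0.4  0.1] 15.6
162 False [-0.6  0.1  0.1] 16.0
```

View pics/sw.png

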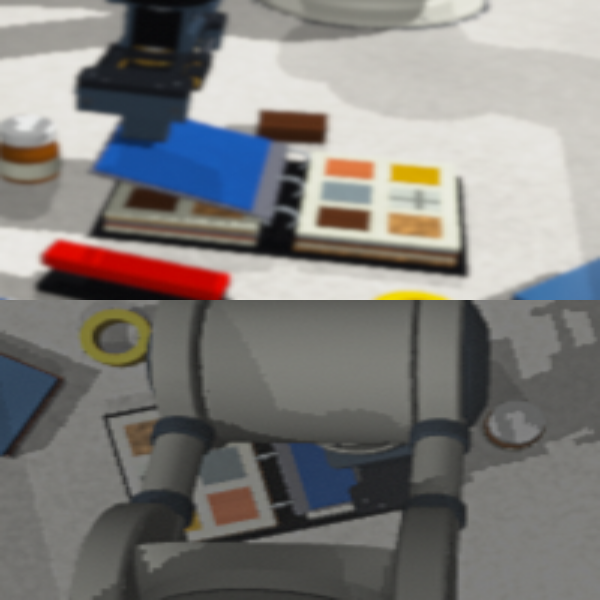

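The leaf is over the spine, blue face up at about 160°, with the fingertips on it at about (150,130) in the scene crop. The book and bystanders look undisturbed. Now I'll press down gently.

Run:
```python
from plan import *
import cv2
np.set_printoptions(precision=4,suppress=True)
p,f=pose(np.radians(172));print(ctrl.move_l(p,vel=.05,ori=ori(f),contact_N=10))
q,_=pose(np.pi)
hit=ctrl.move_l(q-[0,0,.008],vel=.02,ori=ori(np.pi/2),contact_N=12)
print(hit,ctrl.current_tool_pos(),ctrl.current_contact_force(),ctrl.current_t())
ctrl.sleep(.5);p=ctrl.current_tool_pos()
ctrl.move_l([p[0],p[1],.15],vel=.08);ctrl.move_l([p[0],p[1],.30],vel=.2)
ctrl.goto([.196,-.594,.34],ori(np.pi/2))
print(ctrl.current_t())
S=ctrl.read_camera("scene");T=ctrl.read_camera("top");cv2.imwrite("pics/scene1.png",S);cv2.imwrite("pics/top1.png",T)
cv2.imwrite("pics/end.png",np.vstack([cv2.resize(S[180:310,290:490],(600,300)),cv2.resize(T[120:250,150:370],(600,300))]))
```

```text
False
True [0.6467 0.0015 0.0402] [-1.79    0.6505  9.0724] 17.6167
23.1917
```

View pics/end.png

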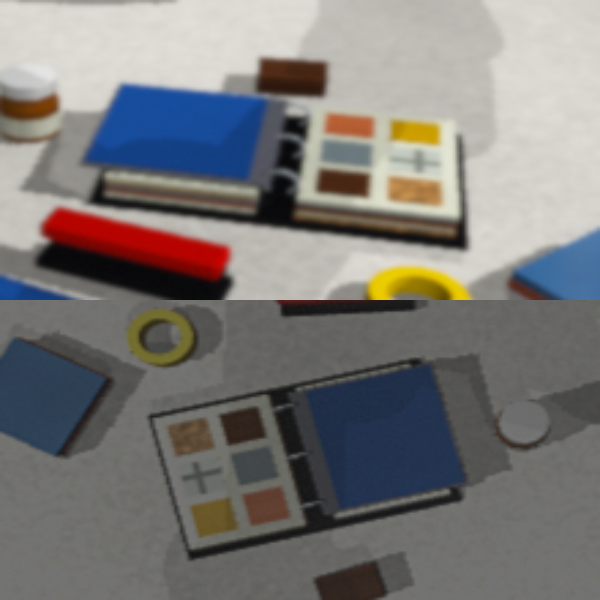

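The leaf looks flat with blue up. I'll measure its angle by triangulation and check the book and bystanders for shifts.

Run:
```python
from geo import *
import cv2
from plan import H,ex,ey
np.set_printoptions(precision=4,suppress=True)
C={}
for n,(x0,y0,x1,y1) in(("top",(250,130,325,205)),("scene",(315,205,390,265))):
    c=cv2.imread(f"pics/{n}1.png")[y0:y1,x0:x1];c=cv2.resize(c,None,fx=4,fy=4,interpolation=cv2.INTER_CUBIC)
    m=cv2.inRange(cv2.cvtColor(c,cv2.COLOR_BGR2HSV),(100,120,40),(125,255,255))
    k=max(cv2.findContours(m,0,1)[0],key=cv2.contourArea)
    q=cv2.approxPolyN(cv2.convexHull(k),4).reshape(-1,2)/4-.375+[x0,y0];C[n]=q;print(n,q.tolist())
# order the corners by nearest predicted place on the plane z=.04
W={n:np.array([plane(n,p,.04) for p in C[n]]) for n in C}
for w in W.values(): print(w[:,:2])
i=[np.argmin(np.linalg.norm(W["scene"]-w,axis=1)) for w in W["top"]]
for a,j in zip(C["top"],i):
    X,e=tri(a,C["scene"][j]);print("book x,y,z",(X-H)@ex,(X-H)@ey,X[2],"miss",e)
for n in("top","scene"):   # image change near book/bystanders
    h=[cv2.cvtColor(cv2.imread(f"pics/{n}{k}.png"),cv2.COLOR_BGR2HSV) for k in(0,1)]
    for nm,lo,hi,(x0,y0,x1,y1) in(("tape",(20,120,60),(35,255,255),(195,120,225,152) if n=="top" else (405,285,455,335)),("red",(0,170,80),(6,255,255),(245,100,310,130) if n=="top" else (295,265,375,315)),("block",(0,80,20),(20,255,110),(262,228,295,256) if n=="top" else (372,200,390,222)),("jar",(0,0,130),(180,60,255),(330,160,352,186)) if n=="top" else ("jar",(5,120,50),(20,255,255),(285,205,315,245))):
        r=[]
        for k in h:
            M=cv2.moments(cv2.inRange(k[y0:y1,x0:x1],lo,hi),True);r.append([M["m10"]/max(M["m00"],1),M["m01"]/max(M["m00"],1)])
        print(n,nm,np.subtract(*r))
    g=[cv2.imread(f"pics/{n}{k}.png",0).astype(np.float32) for k in(0,1)]
    s=np.s_[145:228,258:325] if n=="top" else np.s_[0:1,0:1]
T=cv2.imread("pics/top1.png");
t=cv2.cvtColor(cv2.imread("pics/top0.png"),6)[200:216,252:272]  # cover strip and ring, near side
g=cv2.cvtColor(T,6)[192:224,244:280];r=cv2.matchTemplate(g,t,5);print("cover strip",cv2.minMaxLoc(r)[1::2],"expected (8,8)")
```

```text
top [[319.625, 197.875], [274.625, 210.625], [261.625, 159.375], [306.875, 147.875]]
scene [[379.125, 221.875], [372.375, 257.625], [317.125, 249.375], [330.375, 216.375]]
[[ 0.5905 -0.0357]
 [ 0.5586  0.0779]
 [ 0.6889  0.1114]
 [ 0.7183 -0.0035]]
[[ 0.5578  0.0782]
 [ 0.6899  0.1121]
 [ 0.7197 -0.0053]
 [ 0.5909 -0.0367]]
book x,y,z -0.06343792432610973 -0.1402335434355299 0.04002502240895783 miss 0.0010587950054659122
book x,y,z -0.0668689280763596 -0.02153484035312985 0.04041020454111832 miss 0.0006486924409071097
book x,y,z 0.067915187988681 -0.02083224296193935 0.03916483654556019 miss 0.00024362155320648444
book x,y,z 0.0685413301089335 -0.14074371251988124 0.03961269079926577 miss 0.0021639486491656246
top tape [-0.0158  0.0028]
top red [-1.2806  0.0827]
top block [-0.1864 -0.0166]
top jar [0. 0.]
scene tape [ 0.0519 -0.1742]
scene red [0.0345 0.002 ]
scene block [0.0055 0.0718]
scene jar [0. 0.]
cover strip (0.39140236377716064, (5, 9)) expected (8,8)
```

```bash
python3 -c "
from bench import ctrl
ctrl.sign_off();print(ctrl.current_t())"
```

```text
the job is handed in; nothing more can be done
the job is handed in; nothing more can be done
```

The leaf now lies flat on the -y half with its blue face up. The hand is clear, and I handed the job in at about 23 s of the 45 s allowed; no verdict was reported.

**What I did:** I found the book (spine at about (0.618, 0.115) m, turned 14°) and the leaf (about 0.43 rad) from the two camera views. The shut, tilted fingers went under the free edge without touching anything and swept the leaf over the spine by its blue face only. They pressed it down until the 12 N contact stop (about 9 N read upward just after), then withdrew.

**Last checks:**
- **Leaf:** all four blue corners triangulate to 39–40 mm height, against 40 mm for level, so the leaf is flat to about 0.01 rad.
- **Book:** the turned leaf sits within about 3 mm of where the first spine estimate puts it, so the book has hardly moved.
- **Bystanders:** the tape, block and jar shifted by less than 0.2 px in both views. I did not measure the pencils, ruler or tiles; the arm's path was planned to clear them.

**Checks that disagreed:**
- **Stapler:** the top view shows a 1.3 px (about 3 mm) change and the scene view 0.03 px. I put it down to changed shadow.
- **Book cover:** a template match on the cover strip was too weak to use (score 0.39), because the turned leaf and its shadow changed that area.

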